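Zero the winder's turns counter and hold its retaining ring open on the spindle

TASK

First turn the knob on top of the winder's counter back (anticlockwise) to its zero stop and leave it there. Then take the ring pliers from their stand, squeeze the handles fully so that the retaining ring on their tips opens, slide the open ring down over the spindle to the groove just above the reel's washer, without forcing it, and finish like that: still gripping the pliers level, ring held spread at the groove. Leave the tin, the bottle and the little carton alone.

Things in the scene. Friction and masses are not known exactly. Their poses are not given: they have to be found in the camera images.
- winder: Fixed bench winder: grey base 110 x 210 x 12 mm; origin at the centre of its underside on the desk, z up, yaw varies. At local (0, -45 mm) a wire reel (56 mm wide, top at z 48) with a steel washer on it (42 mm wide, top at z 52) and the upright steel spindle; at local (0, +55 mm) a black counter box (66 x 64 mm, top at z 46) with the reset knob on top.
- groove (a point): Point on the spindle axis in its groove, 1.5 mm above the washer's top and 53.5 mm above the desk. The groove (22 mm wide across, 5 mm high) starts at the washer; a 3 mm thick ring lying on the washer has its centre at this point. Above the groove the spindle is 25 mm in diameter.
- spindle_tip (a point): Top of the spindle, on its axis, 85 mm above the desk; the last 3.5 mm taper from 25 to 18 mm diameter.
- reset_knob_grip (a point): Grip point of the counter's reset knob, on its vertical axis, 83 mm above the desk. The knob is a raised bar 38 mm long, 14 mm thick, from z 60 to 90 mm, standing on a disc of 40 mm; pinch the bar across its 14 mm from above, with the fingertips no lower than z 62 mm (base rim 64 mm wide, top at z 52).
- reset_knob (a joint): Turn of the reset knob in rad: 0 at the zero stop (bar along the winder's x), grows clockwise seen from above up to 1.45, so the bar points along winder yaw minus this value. Light friction (0.03 N m), no spring; starts between 0.6 and 1.35.
- stand: Fixed stand of the pliers: aluminium plate 190 x 96 x 6 mm with two grey supports, 36 mm high, one (34 x 36 mm) under the pliers' pivot at local x +40 mm, one bar (12 x 92 mm) under the handle ends at local x -56 mm. Origin on the desk, local x towards the plier tips.
- ring_pliers: Loose bent-tip ring pliers (0.2 kg, 195 mm long) level on the stand. Origin: underside of the pivot; x to the tips, z up. Levers z 0 to 12; black handles from x -46 to -112 mm. Squeezing opens the tips. At x +53 the tips point down and carry a captive steel ring 3 mm thick, mid plane at z -18, its opening towards the pivot.
- grip (a point): Grip point midway between the handles, 68 mm behind the pliers' pivot (local x -68, z +6 mm), 42 mm above the desk on the stand, with 25 mm free below the handles. Over their outsides the handles measure 66 mm there when relaxed, 30 to 35 mm when fully squeezed (then parallel). About 7 N on each handle squeezes them fully; 40 N of grip holds the pliers level, also against a light push on the ring.
- ring_centre (a point): Where the spindle's axis should pass through the opened ring: local (65.8, 0, -18) mm of the pliers, 133.8 mm ahead of and 24 mm below the grip point while relaxed. As the levers swing, the squeeze pushes pivot and ring about 5 mm ahead of the fingers, which do not slip: then 139 mm ahead. The opened ring leaves the spindle about 2.5 mm all round; closed (23 mm inside) it does not pass.
- lever_l (a joint): Turn of each lever in rad: 0 relaxed (ring closed, spring loaded), 0.20 to 0.24 fully squeezed against the slightly springy stop (ring fully open).
- tip_tin: Loose round red tin 64 mm wide, 25 mm high; origin at its underside. To be left alone.
- flux_bottle: Loose small clear bottle with black cap, 31 mm wide, 82 mm high; origin at its underside. To be left alone.
- box_caps: Loose small pale carton 45 x 66 x 28 mm; origin at its underside. To be left alone.

How it is judged:
On the way, in this order (a step that is already met when the one before it is completed fails the run):
1. the reset knob is turned back to its zero stop (value of joint reset_knob below 0.06 rad), for 0.2 s.
2. the pliers are held with the ring spread open above the spindle (value of joint lever_l above 0.15 rad and contact force between the fingers and ring_pliers above 3 N and z of ring_centre in the frame of groove above 0.03 m and horizontal distance between ring_centre and groove below 0.06 m), for 0.1 s.
At the end, for the whole second after the job is handed in: Knob within 0.06 rad of zero; pliers still gripped and squeezed (lever over 0.15 of 0.20 rad), at rest, level within 0.15 rad, off their stand; ring round the spindle, its centre within 4 mm of the groove's height and 6 mm of the axis (value of joint reset_knob below 0.06 rad and value of joint lever_l above 0.15 rad and contact force between the fingers and ring_pliers above 3 N and z of ring_centre in the frame of groove between -0.004 and 0.004 m and horizontal distance between ring_centre and groove below 0.006 m and angle between ring_pliers's own z axis and vertical below 0.15 rad and linear speed of ring_pliers below 0.03 m/s and contact force between ring_pliers and stand below 0.1 N); the arm keeps its last pose, push and grip.
It fails at once if the ring or pliers are forced against the winder with more than 60 N (contact force between ring_pliers and winder above 60 N).
It fails at once if the tin, bottle or carton is displaced by more than 30 mm (distance of any of tip_tin, flux_bottle, box_caps from where it was at the start of the episode above 0.03 m).
It also fails if it takes over 51 s, if anything falls off the work surface, if the arm or the gripper's body presses on something with over 40 N, if the wrist force passes 120 N, or if a joint passes its speed limit or range.

ROBOT

A 7-joint arm with a two-finger parallel gripper is mounted at the origin on a cart in front of the work surface, level with it; the furniture and walls round the work are solid. World frame = base frame: x ahead of the robot, y to its left, z up, the work surface at z = 0. Lengths are in m, angles in rad, forces in N, time in s.
With the tool pointing down it reaches from about 0.4 to 0.85 m from the base axis. Payload 10.4 kg.
Tool frame: the origin (TCP) lies at the centre of the arm's flange, where the gripper is bolted on; the fingertips stand 173 mm ahead of it and the grasp point (between the pads) lies 155 mm ahead of it; z points along the fingers, y is the line along which they close (so a half turn about z gives the same grasp; the last joint's range is limited). The gripper opens to 85 mm and grips with 20 to 120 N. Pads are 22 mm wide; open, the fingers measure 114 mm over their backs; the gripper's body (76 mm by 85 mm) begins 54 mm behind the grasp point. The pads swing forward as they close: fully open they stand 13 mm farther back than shut.
Start: joints at [-1.184, 0.332, -0.065, 1.46, 0.022, 1.35, -0.088], TCP at [0.249, 0.573, 0.405] pointing down, gripper open.
Joint ranges: [-2.6, 2.6], [-0.5, 2.12], [-1.47, 1.34], [0.16, 2.42], [-1.27, 4.41], [0.06, 2.06], [-2.6, 2.6]. Speed limits (rad/s): [2.22, 2.22, 2.79, 2.79, 3.14, 3.14, 3.14].

INTERFACE

Orientations are given as a unit quaternion [x, y, z, w].
In Python, from workcell import manip, viewer, finder gives the robot as it stands.
- The arm moves only by the tool arm_command, never from a script. Its argument "plan" is a list of rows, each an object with "dp": the shift along the tool's x, y, z in mm, a list of three; "spin": the turn about the tool's z in rad. A call has 1 to 5 rows; each row shifts and turns the commanded pose from where the row before left it, along the tool's axes as they then stand; what a row does not reach is not made up. A row lasts 1/10 s, in which the tool goes at most 50 mm and 8.59 degrees, less where a joint would pass 70% of its speed; a pose out of reach is approached as far as the arm can. A call is refused whole if a number of a shift passes 50 or a number of a turn 0.15, either way. A call with a gripper value outside its range is refused whole. "grip" is the closure, from -1 (fully open) to 1 (shut), set as the call begins (left out, the last holds). The fingers move at their own pace and stop on an object; "newtons" is the grip in N (left out, the last holds). Time passes only in rows, so rows that do not move let the fingers close. It gives the time, the measured TCP pose, the force, the opening and the grip force at its end, in the units of the state.
- manip.get_obs(): the state, without advancing time (a new reading comes with each control period).
- viewer.camera(name): name is "scene" or "top" or "wrist"; returns the picture (384x512x3 uint8, blue, green, red); there is no depth.
- viewer.camera_params(name): a dict with "vertical_fov" (degrees; the focal length in pixels is half the picture's height over the tangent of half this angle, whatever the lens; pixels are square), "cx", "cy" (the principal point, pixels), "R" (3x3) and "t" (3): a world point X has camera coordinates R X + t; the wrist camera has in their place "T_tool_cam" (4x4, takes a point from camera to tool coordinates, whose origin is the TCP and whose axes are the flange's). Camera axes: x right, y down, z forward; pixel columns grow to the right and rows downward; lengths in m; the calibration is good to about 2 mm. A picture is of the moment at which its call begins: read the wrist's pose just before it. camera_params takes no time and is no camera call.
- manip.hand_in(): hands the job in; it is judged then, once.
Trained networks look in the newest picture that a camera, given by its name, has taken for a name from the list of things; names that differ only in an ending like _2 or _b are one class to them, and where a whole thing is asked for, a point or a joint stands for the part that bears it (a point fixed in the world has none). Each returns a list of dicts, best first, with "score" (0 to 1); they miss things now and then, are a little off and sometimes report something else, mostly with a low value. They report only what shows in the picture. A call takes as long as a camera call.
- finder.find_in(camera, thing): "position" ([x, y, z] in m, in world coordinates, good to about 4 mm: the middle of the surface that is visible of it).
The state is a dict: "clock": time; "joint_pos": joint angles; "joint_velocities": joint speeds; "tau": joint torques, N m; "position": TCP position; "ee_rot": TCP orientation; "ft_force": force on the tool from outside, world axes, zero at the start; "torque": the same for the moment, N m; "grip_width": opening from 0.0 (shut) to 1.0 (fully open); "grasp_force": force on a finger pad.
Only numpy, scipy, OpenCV 4.12 (cv2) and the standard library are available. Lean on these libraries where they do the work, as an engineer would, in place of code of your own. Each camera call takes 0.05 s, during which the arm holds its last target. There are 200 camera calls.

## Working session

There is one attempt and no reset: what is moved stays moved. The work goes in short steps, Python scripts to look and compute and a tool call to move; the robot and the scene stay as the last step left them, time stands still between calls to the robot, and variables do not carry over. Pictures are saved under pics/ and viewed, at most 10 in all, crops included, and the job is handed in when it is done.

Besides the shell and the picture viewer there is one more tool, called after "Emit:" as name([rows], argument=value, ...), one row to a line, values as JSON. arm_command: Moves the arm, as the interface text tells. Its arguments: {"type":"object","properties":{"plan":{"type":"array","items":{"type":"object","properties":{"dp":{"type":"array","items":{"type":"number"}},"spin":{"type":"number"}}}},"grip":{"type":"number"},"newtons":{"type":"number"}},"required":["plan"]}

```bash
mkdir -p pics; ls; cat > h.py <<'E'
import numpy as np, cv2, json
from scipy.spatial.transform import Rotation as Ro
from workcell import manip, viewer, finder
def cam(name):
    p=viewer.camera_params(name); f=192/np.tan(np.radians(p["vertical_fov"])/2)
    if "R" in p: R=np.array(p["R"]);t=np.array(p["t"]).ravel()
    else:
        o=manip.get_obs();T=np.eye(4);T[:3,:3]=Ro.from_quat(o["ee_rot"]).as_matrix();T[:3,3]=o["position"]
        M=np.linalg.inv(T@np.array(p["T_tool_cam"]));R=M[:3,:3];t=M[:3,3]
    return R,t,f,p["cx"],p["cy"]
def proj(c,X):
    R,t,f,cx,cy=c;q=np.atleast_2d(X)@R.T+t
    return np.c_[cx+f*q[:,0]/q[:,2],cy+f*q[:,1]/q[:,2]]
def back(c,uv,z):
    R,t,f,cx,cy=c;uv=np.atleast_2d(uv);d=np.c_[(uv[:,0]-cx)/f,(uv[:,1]-cy)/f,np.ones(len(uv))]@R
    o=-R.T@t;return o+d*((z-o[2])/d[:,2])[:,None]
E
python3 - <<'E'
from h import *
o=manip.get_obs();print({k:np.round(v,3).tolist() for k,v in o.items()})
for n in("top","scene"):
    im=viewer.camera(n);cv2.imwrite(f"pics/{n}1.png",im)
    R,t,f,cx,cy=cam(n);print(n,"campos",np.round(-R.T@t,3),f)
    for th in["winder","stand","ring_pliers","grip","ring_centre","spindle_tip","groove","reset_knob","reset_knob_grip","tip_tin","flux_bottle","box_caps"]:
        if n=="scene" and th in("stand","winder"):continue
        r=finder.find_in(n,th);print(th,[(np.round(a["position"],3).tolist(),round(a["score"],2)) for a in r[:2]])
a,b=[cv2.imread(f"pics/{n}1.png") for n in("top","scene")]
print(manip.get_obs()["clock"])
E
```

```text
pics
{'clock': 0.0, 'joint_pos': [-1.184, 0.333, -0.065, 1.461, 0.022, 1.35, -0.089], 'joint_velocities': [0.0, -0.001, -0.001, 0.001, -0.001, -0.001, 0.001], 'tau': [0.0, -62.544, 0.049, -39.162, 0.016, 0.009, -0.0], 'position': [0.249, 0.573, 0.404], 'ee_rot': [0.203, 0.979, -0.001, -0.0], 'ft_force': [0.228, 0.197, -0.211], 'torque': [-0.003, -0.033, 0.029], 'grasp_force': 0.0, 'grip_width': 1.001}
top campos [ 0.459 -0.027  1.27 ] 470.26643483089265
winder [([0.562, 0.151, 0.008], 0.82)]
stand []
ring_pliers [([0.567, -0.27, 0.045], 0.59)]
grip [([0.563, -0.267, 0.051], 0.69)]
ring_centre [([0.564, -0.262, 0.046], 0.97)]
spindle_tip [([0.567, 0.155, 0.01], 0.87)]
groove [([0.567, 0.157, 0.01], 0.55)]
reset_knob [([0.547, 0.201, 0.077], 0.44)]
reset_knob_grip [([0.55, 0.204, 0.075], 0.7)]
tip_tin [([0.734, -0.12, 0.026], 0.68)]
flux_bottle [([0.778, 0.04, 0.061], 0.7)]
box_caps [([0.764, 0.191, 0.026], 0.61)]
scene campos [ 0.033 -0.313  0.83 ] 416.06002461592396
ring_pliers [([0.558, -0.269, 0.045], 0.93), ([0.552, 0.149, 0.017], 0.57)]
grip [([0.559, -0.267, 0.052], 0.64), ([0.497, -0.252, 0.006], 0.44)]
ring_centre [([0.556, -0.264, 0.047], 0.72)]
spindle_tip [([0.552, 0.148, 0.014], 0.69)]
groove [([0.553, 0.149, 0.017], 0.84)]
reset_knob [([0.543, -0.233, 0.047], 0.67), ([0.54, 0.195, 0.077], 0.62)]
reset_knob_grip [([0.546, 0.203, 0.073], 0.56), ([0.499, -0.251, 0.002], 0.17)]
tip_tin [([0.728, -0.119, 0.028], 0.61)]
flux_bottle [([0.778, 0.038, 0.045], 0.67), ([0.55, 0.147, 0.016], 0.19)]
box_caps [([0.749, 0.189, 0.029], 0.84)]
1.2
```

View pics/top1.png

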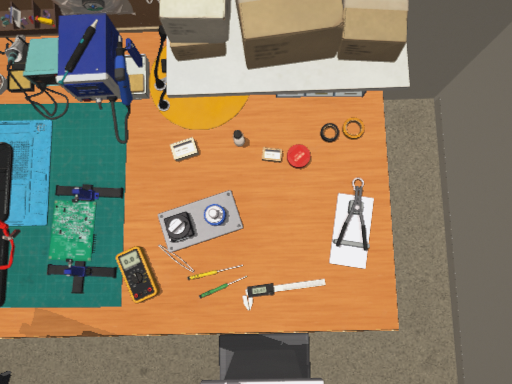

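View pics/scene1.png

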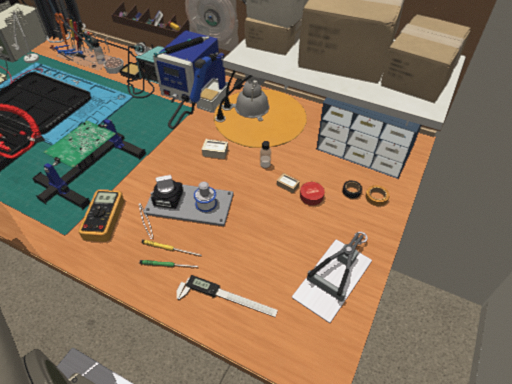

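The top view shows the winder at about (201,221) with the spindle at (215,215) and the knob at (178,227). The pliers are at about (355,215) with their tips up, towards +x. I'll enlarge both to measure them.

```bash
python3 - <<'E'
import cv2,numpy as np
a=cv2.imread("pics/top1.png")
w=cv2.resize(a[185:255,155:247],None,fx=4.3,fy=4.3,interpolation=cv2.INTER_CUBIC)
p=cv2.resize(a[170:275,322:384],None,fx=5.6,fy=5.6,interpolation=cv2.INTER_CUBIC)
H=max(w.shape[0],p.shape[0]);o=np.zeros((H,w.shape[1]+p.shape[1],3),np.uint8)
o[:w.shape[0],:w.shape[1]]=w;o[:p.shape[0],w.shape[1]:]=p
print(w.shape,p.shape);cv2.imwrite("pics/c1.png",o)
E
```

```text
(301, 396, 3) (588, 347, 3)
```

View pics/c1.png

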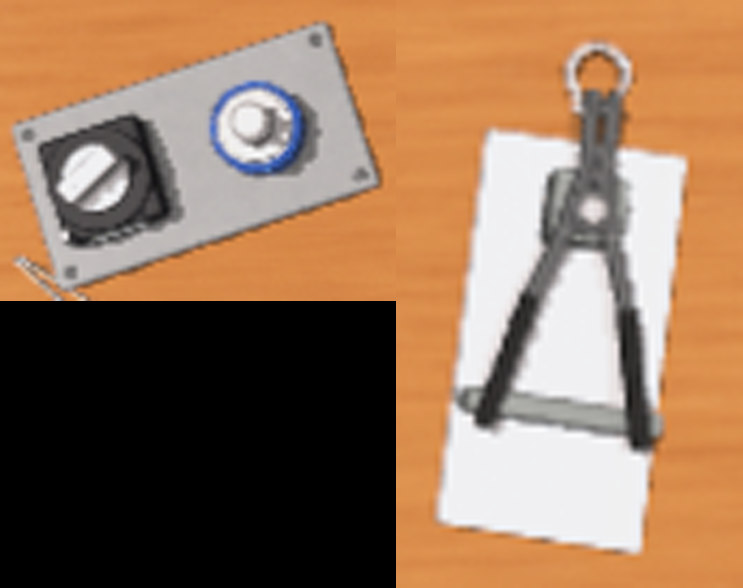

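```bash
cat >m.py <<'E'
from h import *
c=cam("top")
W=lambda P:(np.array(P)+.5)/4.3-.5+[155,185]
S=lambda P:(np.array(P)+.5)/5.6-.5+[322,170]
w=back(c,W([(330,22),(382,186),(64,290),(12,125)]),.012)[:,:2]
print("winder c",w.mean(0),np.linalg.norm(w-np.roll(w,-1,0),axis=1))
yv=(w[3]+w[2]-w[0]-w[1])/2;yv/=np.linalg.norm(yv);xv=np.array([yv[1],-yv[0]])
yaw=np.arctan2(xv[1],xv[0]);print("yaw",yaw,"spindle",w.mean(0)-.045*yv,"knob",w.mean(0)+.055*yv)
print("spindle px",back(c,W([(252,123)]),.085),"knob disc",back(c,W([(96,176)]),.065))
d=back(c,W([(78,205),(128,163)]),.075);d=d[1]-d[0];print("bar ang",np.arctan2(d[1],d[0]))
s=back(c,S([(91,128),(290,157),(245,552),(41,522)]),.006)[:,:2]
print("stand c",s.mean(0),np.linalg.norm(s-np.roll(s,-1,0),axis=1))
v=s[0]+s[1]-s[2]-s[3];v/=np.linalg.norm(v);print("stand yaw",np.arctan2(v[1],v[0]),"pivot",s.mean(0)+.04*v,"grip",s.mean(0)-.028*v)
print("pivot px",back(c,S([(198,210)]),.05),"ring",back(c,S([(202,73)]),.024), "handle ends",back(c,S([(90,418),(244,440)]),.046))
E
python3 m.py
```

```text
winder c [0.56653096 0.15074859] [0.10844611 0.20748617 0.10880635 0.20996171]
yaw 0.2881789681085377 spindle [0.57932027 0.10760425] knob [0.55089959 0.20348055]
spindle px [[0.57837442 0.10774845 0.085     ]] knob disc [[0.55115621 0.20411536 0.065     ]]
bar ang -0.891814372998078
stand c [ 0.53145618 -0.25205858] [0.09575121 0.18920376 0.09612609 0.18984922]
stand yaw -0.17410820870671154 pivot [ 0.57085144 -0.25898778] grip [ 0.5038795  -0.24720814]
pivot px [[ 0.58741507 -0.26180269  0.05      ]] ring [[ 0.65559023 -0.27244666  0.024     ]] handle ends [[ 0.49327902 -0.20783667  0.046     ]
 [ 0.48146344 -0.27745377  0.046     ]]
```

Measured results:
- **Winder:** yaw 0.288, spindle (0.579, 0.108), knob (0.551, 0.2035). The bar angle is about -0.89, so the joint reads about 1.18.
- **Pliers:** pivot about (0.587, -0.262), yaw about -0.17.

The winder's edges match the sizes given. I'm moving above the knob.

Emit:
arm_command([
  {"dp":[-42.4,-22,5]},
  {"dp":[-42.4,-22,5]},
  {"dp":[-42.4,-22,5]},
  {"dp":[-42.4,-22,5]},
  {"dp":[-42.4,-22,5]},
], grip=-1)

```text
invalid input at $.plan[0]: expected keys dp, spin
```

Emit:
arm_command([
  {"dp":[-42.4,-22,5]},
  {"dp":[-42.4,-22,5]},
  {"dp":[-42.4,-22,5]},
  {"dp":[-42.4,-22,5]},
  {"dp":[-42.4,-22,5]},
])

```text
invalid input at $.plan[0]: expected keys dp, spin
```

Emit:
arm_command([
  {"dp":[0,0,0],"spin":0.12},
  {"dp":[0,0,0],"spin":0.12},
  {"dp":[0,0,0],"spin":0.12},
  {"dp":[0,0,0],"spin":0.12},
  {"dp":[0,0,0]},
])

```text
invalid input at $.plan[4]: expected keys dp, spin
```

```bash
cat >tip.py <<'E'
from h import *
def st():
    o=manip.get_obs();R=Ro.from_quat(o["ee_rot"]).as_matrix()
    print("t",round(o["clock"],2),"pos",np.round(o["position"],4),"yang",round(np.arctan2(R[1,1],R[0,1]),3),"zax",np.round(R[:,2],3),"q",np.round(o["joint_pos"],2),"F",np.round(o["ft_force"],1),"w",round(float(o["grip_width"]),3),"g",o["grasp_force"])
    return o,R
def go(xy):
    o,R=st();d=R.T@np.r_[np.array(xy)-o["position"][:2],0];print("tool d mm",np.round(d*1e3,1))
E
python3 - <<'E'
from tip import *
go([.551,.2035])
im=viewer.camera("wrist");c=cam("wrist")
for th in("reset_knob","spindle_tip"):print(th,[(np.round(a["position"],3),round(a["score"],2)) for a in finder.find_in("wrist",th)[:2]])
for p,col in (((.551,.2035,.09),(0,0,255)),((.579,.1076,.085),(0,255,0))):
    q=proj(c,p)[0];print(q)
    if 0<q[0]<512 and 0<q[1]<384:cv2.circle(im,tuple(int(v) for v in q),3,col,1)
cv2.imwrite("pics/w1.png",im)
E
```

```text
t 1.2 pos [0.249  0.5733 0.4047] yang 1.161 zax [ 0.  0. -1.] q [-1.18  0.33 -0.06  1.46  0.02  1.35 -0.09] F [-0.5  0.6  0.2] w 1.0 g 0.0
tool d mm [-424.3 -218.8   -0. ]
reset_knob []
spindle_tip []
[108.40234223 458.63200897]
[ 67.12254803 482.74810189]
```

View pics/w1.png

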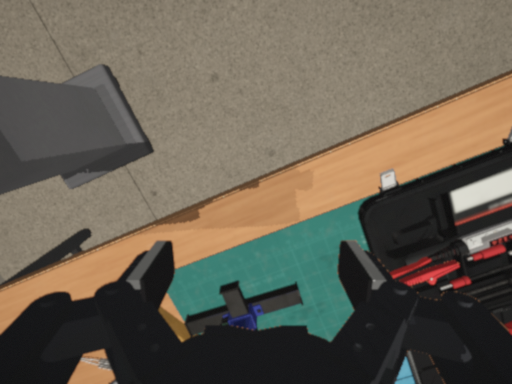

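The calls were refused because every row needs both keys, so the arm hasn't moved. The picture shows only the left of the desk. I'll resend them with `spin` in every row.

Emit:
arm_command([
  {"dp":[-42.4,-22,5],"spin":0},
  {"dp":[-42.4,-22,5],"spin":0},
  {"dp":[-42.4,-22,5],"spin":0},
  {"dp":[-42.4,-22,5],"spin":0},
  {"dp":[-42.4,-22,5],"spin":0},
], grip=-1)

```text
clock: 1.85
position: [0.4006, 0.3862, 0.3798]
ee_rot: [0.203, 0.979, 0.0, 0.0]
ft_force: [-0.2, 0.5, -0.2]
grip_width: 1.0
grasp_force: 0.0
```

Emit:
arm_command([
  {"dp":[-42.4,-22,5],"spin":0},
  {"dp":[-42.4,-22,5],"spin":0},
  {"dp":[-42.4,-22,5],"spin":0},
  {"dp":[-42.4,-22,5],"spin":0},
  {"dp":[-42.4,-22,5],"spin":0},
])

```text
clock: 2.35
position: [0.5512, 0.2009, 0.3548]
ee_rot: [0.203, 0.979, 0.0, 0.0]
ft_force: [0.2, 1.5, 0.1]
grip_width: 1.001
grasp_force: 0.0
```

Emit:
arm_command([
  {"dp":[0,0,0],"spin":0.12},
  {"dp":[0,0,0],"spin":0.12},
  {"dp":[0,0,0],"spin":0.12},
  {"dp":[0,0,0],"spin":0.12},
  {"dp":[0,0,0],"spin":0},
])

```text
clock: 2.85
position: [0.5502, 0.2026, 0.3547]
ee_rot: [0.431, 0.902, 0.0, 0.0]
ft_force: [0.4, -0.3, 0.8]
grip_width: 1.005
grasp_force: 0.0
```

```bash
python3 - <<'E'
from tip import *
go([.551,.2035])
im=viewer.camera("wrist");c=cam("wrist");cv2.imwrite("pics/w2raw.png",im)
for th in("reset_knob","spindle_tip"):print(th,[(np.round(a["position"],3),round(a["score"],2)) for a in finder.find_in("wrist",th)[:2]])
for p,col in (((.551,.2035,.09),(0,0,255)),((.579,.1076,.085),(0,255,0))):
    q=proj(c,p)[0];print(q)
    if 0<q[0]<512 and 0<q[1]<384:cv2.circle(im,tuple(int(v) for v in q),3,col,1)
cv2.imwrite("pics/w2.png",im)
E
```

```text
t 2.85 pos [0.5502 0.2026 0.3547] yang 0.679 zax [ 0.  0. -1.] q [-0.66  0.28  0.28  1.65 -0.08  1.22  0.31] F [ 0.4 -0.3  0.8] w 1.005 g 0.0
tool d mm [0.2 1.2 0. ]
reset_knob [(array([0.55 , 0.208, 0.068]), 0.97)]
spindle_tip [(array([0.561, 0.171, 0.011]), 0.62)]
[257.21532213 195.15457478]
[217.65886938 282.65059825]
```

View pics/w2.png

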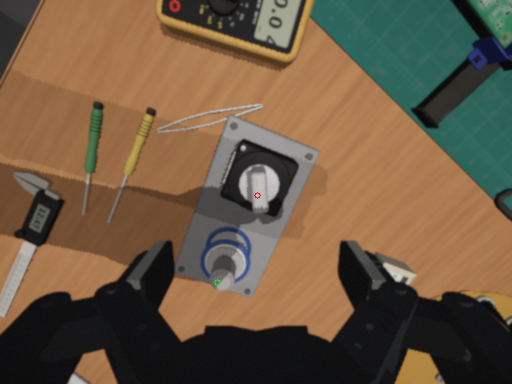

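The wrist view shows the knob bar at about (258,190), close to vertical in the image, and the spindle tip at about (222,280). I'll enlarge it to refine both.

```bash
python3 - <<'E'
import cv2
a=cv2.imread("pics/w2raw.png")[130:310,170:330]
cv2.imwrite("pics/w2c.png",cv2.resize(a[:115],None,fx=5,fy=5,interpolation=cv2.INTER_CUBIC) if 0 else cv2.resize(a,None,fx=3.3,fy=3.3,interpolation=cv2.INTER_CUBIC))
E
```

```text
(no output)
```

View pics/w2c.png

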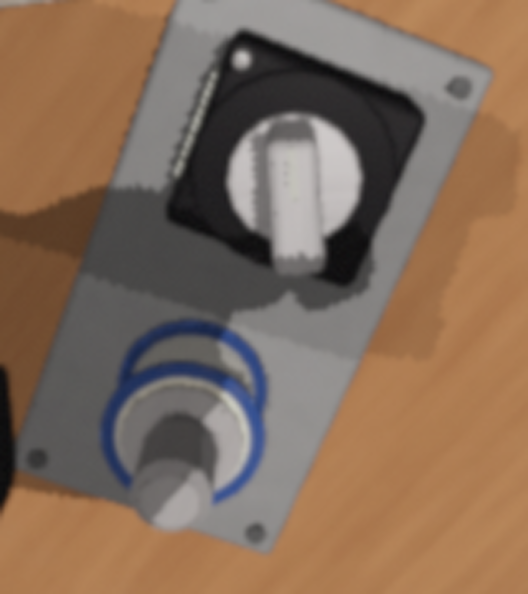

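```bash
python3 - <<'E'
from h import *
c=cam("wrist");W=lambda P:(np.array(P)+.5)/3.3-.5+[170,130]
print(back(c,W([(296,203),(270,142),(276,262),(314,138),(324,258)]),.09))
b=back(c,W([(292,140),(300,260)]),.09);d=b[1]-b[0];print("bar",np.arctan2(d[1],d[0]),np.linalg.norm(d))
print("spin",back(c,W([(173,490)]),.085))
p=back(c,W([(490,70),(270,552),(12,462)]),.012);print(p); d=p[1]-p[0];print("yaw",np.arctan2(d[1],d[0])+np.pi/2,np.linalg.norm(d))
E
```

```text
[[0.55006687 0.20751453 0.09      ]
 [0.5343668  0.21597484 0.09      ]
 [0.55642658 0.1913064  0.09      ]
 [0.54252677 0.22400763 0.09      ]
 [0.56571549 0.20037047 0.09      ]]
bar -0.8180450431266082 0.03309403016488516
spin [[0.57928737 0.11449821 0.085     ]]
[[0.58639863 0.26820899 0.012     ]
 [0.64929475 0.0723308  0.012     ]
 [0.54673981 0.04115589 0.012     ]]
yaw 0.310698742427737 0.20572843047207806
```

The wrist view puts the knob at (0.550, 0.2075) with bar angle -0.82, against (0.551, 0.2035) and -0.89 from the top camera. I'll take the middle, descend and pinch.

Emit:
arm_command([
  {"dp":[2,2,30],"spin":0},
  {"dp":[0,0,30],"spin":-0.03},
  {"dp":[0,0,30],"spin":0},
  {"dp":[0,0,24],"spin":0},
  {"dp":[0,0,0],"spin":0},
])

```text
clock: 3.5
position: [0.5493, 0.205, 0.2375]
ee_rot: [0.416, 0.909, -0.002, -0.002]
ft_force: [-0.4, -0.3, -0.1]
grip_width: 0.997
grasp_force: 0.0
```

Emit:
arm_command([
  {"dp":[0,0,0],"spin":0},
  {"dp":[0,0,0],"spin":0},
  {"dp":[0,0,0],"spin":0},
  {"dp":[0,0,0],"spin":0},
  {"dp":[0,0,0],"spin":0},
], grip=1, newtons=25)

```text
clock: 4.0
position: [0.551, 0.2057, 0.2416]
ee_rot: [0.417, 0.909, 0.001, 0.001]
ft_force: [7.7, 3.1, 0.5]
grip_width: 0.154
grasp_force: 29.1
```

Emit:
arm_command([
  {"dp":[0,0,0],"spin":0},
  {"dp":[0,0,0],"spin":0},
  {"dp":[0,0,0],"spin":0},
])

```text
clock: 4.3
position: [0.5511, 0.2057, 0.2416]
ee_rot: [0.417, 0.909, 0.001, 0.001]
ft_force: [2.2, 2.4, 5.9]
grip_width: 0.155
grasp_force: 30.2
```

```bash
python3 -c "
from tip import *
o,R=st();print(np.round(o['torque'],2));print(np.round(viewer.camera_params('wrist')['T_tool_cam'],3))"
```

```text
t 4.3 pos [0.5511 0.2057 0.2416] yang 0.711 zax [ 0.002  0.001 -1.   ] q [-0.65  0.4   0.26  1.75 -0.12  1.    0.37] F [2.2 2.4 5.9] w 0.155 g 30.182270407676697
[ 0.27 -0.53  0.03]
[[ 0.001 -0.958 -0.287  0.072]
 [ 1.     0.     0.001 -0.   ]
 [-0.    -0.287  0.958  0.031]
 [ 0.     0.     0.     1.   ]]
```

The knob is gripped: opening about 13 mm, tool y angle 0.711. Turning it anticlockwise to y angle 1.87 plus a little.

Emit:
arm_command([
  {"dp":[0,0,0],"spin":-0.12},
  {"dp":[0,0,0],"spin":-0.12},
  {"dp":[0,0,0],"spin":-0.12},
  {"dp":[0,0,0],"spin":-0.12},
  {"dp":[0,0,0],"spin":-0.12},
])

```text
clock: 4.8
position: [0.5512, 0.2058, 0.2416]
ee_rot: [0.127, 0.992, 0.001, 0.001]
ft_force: [4.5, 1.1, 4.0]
grip_width: 0.157
grasp_force: 29.9
```

Emit:
arm_command([
  {"dp":[0,0,0],"spin":-0.12},
  {"dp":[0,0,0],"spin":-0.12},
  {"dp":[0,0,0],"spin":-0.12},
  {"dp":[0,0,0],"spin":-0.1},
  {"dp":[0,0,0],"spin":0},
])

```text
clock: 5.3
position: [0.5512, 0.2059, 0.2415]
ee_rot: [-0.102, 0.995, 0.001, 0.001]
ft_force: [3.6, 2.9, 4.0]
grip_width: 0.155
grasp_force: 30.0
```

```bash
python3 -c "
from tip import *
o,R=st();print(np.round(o['torque'],2), cam('wrist')[2:])"
```

```text
t 5.3 pos [0.5512 0.2059 0.2415] yang 1.775 zax [ 0.002  0.002 -1.   ] q [-0.49  0.39  0.07  1.74 -0.03  1.    1.36] F [3.6 2.9 4. ] w 0.155 g 29.960157573223114
[ 0.61 -0.83  0.03] (np.float64(279.0995939882652), 255.7202061856203, 192.73301214301168)
```

Emit:
arm_command([
  {"dp":[0,0,0],"spin":-0.06},
  {"dp":[0,0,0],"spin":-0.04},
  {"dp":[0,0,0],"spin":0},
])

```text
clock: 5.6
position: [0.5511, 0.206, 0.2416]
ee_rot: [-0.15, 0.989, 0.001, 0.001]
ft_force: [3.6, 3.0, 5.6]
grip_width: 0.16
grasp_force: 30.1
```

```bash
python3 -c "
from tip import *
o,R=st();print(np.round(o['torque'],2))"
```

```text
t 5.6 pos [0.5511 0.206  0.2416] yang 1.872 zax [ 0.002  0.002 -1.   ] q [-0.48  0.39  0.05  1.74 -0.02  1.    1.45] F [3.6 3.  5.6] w 0.16 g 30.102179646492004
[ 0.69 -0.85 -0.22]
```

Emit:
arm_command([
  {"dp":[0,0,0],"spin":-0.04},
  {"dp":[0,0,0],"spin":-0.04},
  {"dp":[0,0,0],"spin":0},
])

```text
clock: 5.9
position: [0.551, 0.2058, 0.2416]
ee_rot: [-0.188, 0.982, 0.001, 0.001]
ft_force: [1.5, 3.9, 7.3]
grip_width: 0.151
grasp_force: 61.6
```

```bash
python3 -c "
from tip import *
o,R=st();print(np.round(o['torque'],2))"
```

```text
t 5.9 pos [0.551  0.2058 0.2416] yang 1.949 zax [ 0.002  0.002 -1.   ] q [-0.47  0.39  0.04  1.74 -0.02  1.    1.53] F [1.5 3.9 7.3] w 0.151 g 61.58412862569094
[ 0.83 -0.39 -1.51]
```

The stop was reached at tool y angle about 1.87, with the torque rising to 1.5 N m. That gives winder yaw 0.30, and the knob axis by grip is (0.551, 0.206). Releasing and moving above the pliers.

Emit:
arm_command([
  {"dp":[0,0,0],"spin":0.04},
  {"dp":[0,0,0],"spin":0},
  {"dp":[0,0,0],"spin":0},
  {"dp":[0,0,0],"spin":0},
  {"dp":[0,0,-5],"spin":0},
], grip=-1)

```text
clock: 6.4
position: [0.5502, 0.2052, 0.2451]
ee_rot: [-0.169, 0.986, -0.0, -0.001]
ft_force: [0.2, -1.0, 0.6]
grip_width: 0.984
grasp_force: 0.0
```

Emit:
arm_command([
  {"dp":[0,0,-25],"spin":0},
  {"dp":[0,0,-40],"spin":0},
  {"dp":[0,0,-35],"spin":0},
  {"dp":[0,0,0],"spin":0.14},
  {"dp":[0,0,0],"spin":0.14},
])

```text
clock: 6.9
position: [0.5508, 0.2053, 0.3476]
ee_rot: [-0.027, 1.0, 0.001, 0.001]
ft_force: [0.5, 0.2, -1.9]
grip_width: 1.003
grasp_force: 0.0
```

```bash
python3 - <<'E'
from tip import *
go([.520,-.250])
viewer.camera("top")
print([(np.round(a["position"],3),a["score"]) for a in finder.find_in("top","reset_knob")])
im=viewer.camera("top");cv2.imwrite("pics/top2.png",cv2.resize(im[185:255,155:247],None,fx=6,fy=6,interpolation=cv2.INTER_CUBIC))
E
```

```text
t 6.9 pos [0.5508 0.2053 0.3476] yang 1.626 zax [ 0.002  0.001 -1.   ] q [-0.51  0.28  0.09  1.65 -0.03  1.21  1.21] F [ 0.5  0.2 -1.9] w 1.003 g 0.0
tool d mm [  55.7 -452.9   -0.7]
[(array([ 0.733, -0.118,  0.028]), 0.75), (array([0.539, 0.195, 0.064]), 0.58), (array([ 0.564, -0.263,  0.047]), 0.35), (array([0.562, 0.13 , 0.012]), 0.19)]
```

Emit:
arm_command([
  {"dp":[5.5,-45.3,0],"spin":0},
  {"dp":[5.5,-45.3,0],"spin":0},
  {"dp":[5.5,-45.3,0],"spin":0},
  {"dp":[5.5,-45.3,0],"spin":0},
  {"dp":[5.5,-45.3,0],"spin":0},
])

```text
clock: 7.55
position: [0.5362, -0.0242, 0.3457]
ee_rot: [-0.033, 0.999, 0.0, -0.0]
ft_force: [1.2, -0.9, -0.4]
grip_width: 0.996
grasp_force: 0.0
```

Emit:
arm_command([
  {"dp":[5.5,-45.3,0],"spin":0},
  {"dp":[5.5,-45.3,0],"spin":0},
  {"dp":[5.5,-45.3,0],"spin":0},
  {"dp":[5.5,-45.3,0],"spin":0},
  {"dp":[5.5,-45.3,0],"spin":0},
])

```text
clock: 8.05
position: [0.5224, -0.2519, 0.3457]
ee_rot: [-0.033, 0.999, 0.0, 0.0]
ft_force: [1.6, 0.6, 0.9]
grip_width: 1.001
grasp_force: 0.0
```

Emit:
arm_command([
  {"dp":[0,0,0],"spin":0.146},
  {"dp":[0,0,0],"spin":0.146},
  {"dp":[0,0,0],"spin":0.146},
  {"dp":[0,0,0],"spin":0.146},
  {"dp":[0,0,0],"spin":0.146},
])

```text
clock: 8.55
position: [0.5228, -0.2501, 0.3455]
ee_rot: [0.329, 0.944, 0.0, -0.0]
ft_force: [0.1, 0.1, -0.2]
grip_width: 0.996
grasp_force: 0.0
```

Emit:
arm_command([
  {"dp":[0,0,0],"spin":0.146},
  {"dp":[0,0,0],"spin":0.146},
  {"dp":[0,0,0],"spin":0.146},
  {"dp":[0,0,0],"spin":0.146},
  {"dp":[0,0,0],"spin":0.146},
])

```text
clock: 9.05
position: [0.5228, -0.2501, 0.3455]
ee_rot: [0.645, 0.765, -0.0, -0.0]
ft_force: [-0.0, 0.1, -0.5]
grip_width: 1.003
grasp_force: 0.0
```

Emit:
arm_command([
  {"dp":[0,0,0],"spin":0.146},
  {"dp":[0,0,0],"spin":0.146},
  {"dp":[0,0,0],"spin":0.146},
  {"dp":[0,0,0],"spin":0.146},
  {"dp":[0,0,0],"spin":0.146},
])

```text
clock: 9.55
position: [0.5229, -0.25, 0.3455]
ee_rot: [0.875, 0.484, -0.0, -0.0]
ft_force: [0.4, 0.0, 0.2]
grip_width: 1.001
grasp_force: 0.0
```

Emit:
arm_command([
  {"dp":[0,0,0],"spin":0.146},
  {"dp":[0,0,0],"spin":0.146},
  {"dp":[0,0,0],"spin":0.146},
  {"dp":[0,0,0],"spin":0.146},
  {"dp":[0,0,0],"spin":0.146},
])

```text
clock: 10.05
position: [0.5229, -0.25, 0.3455]
ee_rot: [0.99, 0.14, -0.0, -0.0]
ft_force: [1.4, -0.4, -0.3]
grip_width: 1.001
grasp_force: 0.0
```

Emit:
arm_command([
  {"dp":[0,0,0],"spin":0.146},
  {"dp":[0,0,0],"spin":0.146},
  {"dp":[0,0,0],"spin":0.146},
  {"dp":[0,0,0],"spin":0},
  {"dp":[0,0,0],"spin":0},
])

```text
clock: 10.55
position: [0.5229, -0.25, 0.3455]
ee_rot: [0.997, -0.075, -0.0, -0.0]
ft_force: [1.3, -0.5, -0.3]
grip_width: 0.999
grasp_force: 0.0
```

```bash
python3 - <<'E'
from tip import *
go([.520,-.250])
t=viewer.camera("top");cv2.imwrite("pics/top3raw.png",t)
c=cam("wrist");im=viewer.camera("wrist");cv2.imwrite("pics/w3raw.png",im)
v=np.array([np.cos(-.17),np.sin(-.17)]);n=np.array([-v[1],v[0]]);p=np.array([.587,-.262])
for q in [(-.112,-.04,.048),(-.112,.04,.048),(-.068,0,.048),(0,0,.048),(.0658,0,.0195)]:
    u=proj(c,np.r_[p+v*q[0]+n*q[1],q[2]])[0];cv2.circle(im,tuple(int(round(x)) for x in u),2,(0,0,255),-1)
a=cv2.resize(t[185:255,155:247],None,fx=3,fy=3,interpolation=cv2.INTER_CUBIC)
im=cv2.resize(im,None,fx=1.5,fy=1.5,interpolation=cv2.INTER_CUBIC);im[-210:,:276]=a
cv2.imwrite("pics/w3.png",im)
E
```

```text
t 10.55 pos [ 0.5229 -0.25    0.3455] yang -1.72 zax [-0.  0. -1.] q [-0.37  0.38  0.92  1.7  -0.32  1.22 -1.09] F [ 1.3 -0.5 -0.3] w 0.999 g 0.0
tool d mm [-2.9  0.4  0. ]
```

View pics/w3.png

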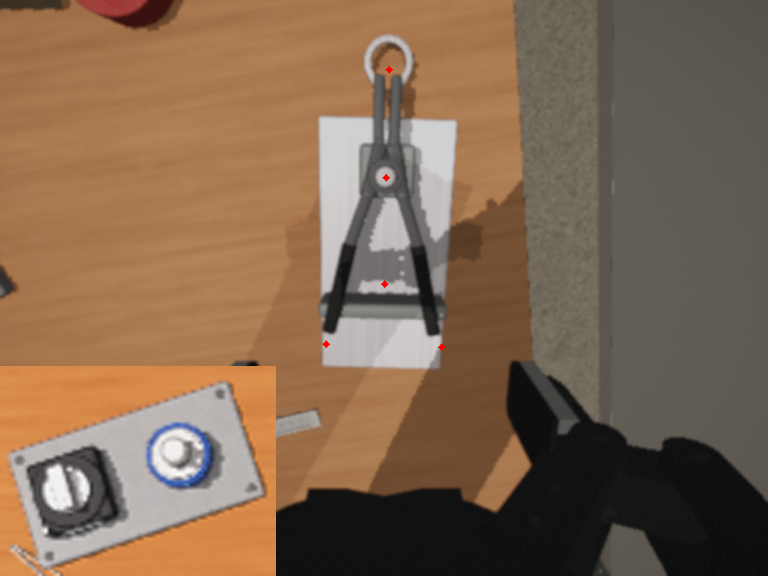

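The inset shows the knob bar across the winder's short axis, so it's at zero. The pliers' rivet, at (386,177), matches the prediction. The handle ends at (330,332) and (433,334) and the ring at (388,62) sit slightly ahead of it, so I'll check with back-projection.

```bash
python3 - <<'E'
from h import *
c=cam("wrist");W=lambda P:(np.array(P)+.5)/1.5-.5
s=back(c,W([(319,117),(457,121),(439,369),(323,367)]),.006)[:,:2]
print("plate",np.round(s,4).tolist(),s.mean(0))
v=s[0]+s[1]-s[2]-s[3];v/=np.linalg.norm(v);print(np.arctan2(v[1],v[0]),[np.linalg.norm(s[i]-s[i-1]) for i in range(4)],"pivot?",s.mean(0)+.04*v)
print("rivet",back(c,W([(386,177)]),.05)); print("ring",back(c,W([(388,62)]),.0195))
e=back(c,W([(330,330),(433,332)]),.046);print("ends",e,e.mean(0))
print("handle outer at",back(c,W([(329,305),(437,305),(341,255),(427,250)]),.042))
print("bar",back(c,W([(382,305)]),.036),"support",back(c,W([(387,172)]),.036))
E
```

```text
plate [[0.6325, -0.2224], [0.6157, -0.3156], [0.4301, -0.2821], [0.4461, -0.1889]] [ 0.53110851 -0.25225564]
-0.1783407911422044 [np.float64(0.1893379718158347), np.float64(0.09471414491143194), np.float64(0.18856011632776007), np.float64(0.09457167688037013)] pivot? [ 0.57047408 -0.25935152]
rivet [[ 0.58753403 -0.26187247  0.05      ]]
ring [[ 0.65603669 -0.27359908  0.0195    ]]
ends [[ 0.49239473 -0.20851155  0.046     ]
 [ 0.48025828 -0.27857267  0.046     ]] [ 0.4863265  -0.24354211  0.046     ]
handle outer at [[ 0.50912816 -0.21048611  0.042     ]
 [ 0.4979851  -0.28387821  0.042     ]
 [ 0.54234966 -0.22491708  0.042     ]
 [ 0.53712544 -0.28173116  0.042     ]]
bar [[ 0.50164806 -0.24616828  0.036     ]] support [[ 0.59010185 -0.26296991  0.036     ]]
```

Both cameras agree. The handles measure 66 mm across at 67 mm behind the rivet, so the grip point is (0.5205, -0.250) at yaw -0.175. Descending and squeezing.

Emit:
arm_command([
  {"dp":[-2.5,0.5,0],"spin":0.026},
  {"dp":[0,0,40],"spin":0},
  {"dp":[0,0,40],"spin":0},
  {"dp":[0,0,40],"spin":0},
  {"dp":[0,0,15],"spin":0},
])

```text
clock: 11.15
position: [0.5191, -0.2495, 0.2074]
ee_rot: [0.996, -0.091, -0.002, -0.001]
ft_force: [-1.2, 0.3, 0.6]
grip_width: 0.999
grasp_force: 0.0
```

Emit:
arm_command([
  {"dp":[0,0,10],"spin":0},
  {"dp":[0,0,5.5],"spin":0},
  {"dp":[0,0,0],"spin":0},
  {"dp":[0,0,0],"spin":0},
])

```text
clock: 11.55
position: [0.5208, -0.2505, 0.1965]
ee_rot: [0.996, -0.091, 0.001, 0.0]
ft_force: [0.4, -1.1, -0.3]
grip_width: 1.002
grasp_force: 0.0
```

Emit:
arm_command([
  {"dp":[0,0,0],"spin":0},
  {"dp":[0,0,0],"spin":0},
  {"dp":[0,0,0],"spin":0},
  {"dp":[0,0,0],"spin":0},
  {"dp":[0,0,0],"spin":0},
], grip=1, newtons=45)

```text
clock: 12.05
position: [0.5209, -0.2508, 0.1973]
ee_rot: [0.996, -0.091, 0.001, -0.0]
ft_force: [-5.4, 2.5, 20.1]
grip_width: 0.369
grasp_force: 43.1
```

Emit:
arm_command([
  {"dp":[0,0,0],"spin":0},
  {"dp":[0,0,0],"spin":0},
  {"dp":[0,0,0],"spin":0},
])

```text
clock: 12.35
position: [0.5209, -0.2508, 0.1973]
ee_rot: [0.996, -0.091, 0.001, -0.0]
ft_force: [-4.0, 2.7, 20.1]
grip_width: 0.364
grasp_force: 43.1
```

```bash
python3 -c "
from tip import *
go([.5205,-.25])"
```

```text
t 12.35 pos [ 0.5209 -0.2508  0.1973] yang -1.753 zax [ 0.003  0.    -1.   ] q [-0.27  0.56  0.81  1.83 -0.49  0.96 -1.  ] F [-4.   2.7 20.1] w 0.364 g 43.08190047740936
tool d mm [-0.5 -0.7 -0. ]
```

Fully squeezed: 31 mm opening at 43 N. Lifting, then carrying to the spindle.

Emit:
arm_command([
  {"dp":[0,0,-10],"spin":0},
  {"dp":[0,0,-20],"spin":0},
  {"dp":[0,0,-30],"spin":0},
  {"dp":[0,0,-40],"spin":0},
  {"dp":[0,0,-40],"spin":0},
])

```text
clock: 12.85
position: [0.5198, -0.2501, 0.3365]
ee_rot: [0.996, -0.091, -0.001, -0.0]
ft_force: [1.2, 0.9, -1.7]
grip_width: 0.358
grasp_force: 44.9
```

Emit:
arm_command([
  {"dp":[-8,-20,-20],"spin":0},
  {"dp":[-11.5,-27.8,0],"spin":0},
  {"dp":[-11.5,-27.8,0],"spin":0},
  {"dp":[-11.5,-27.8,0],"spin":0},
  {"dp":[-11.5,-27.8,0],"spin":0},
])

```text
clock: 13.35
position: [0.4903, -0.1104, 0.3552]
ee_rot: [0.996, -0.091, -0.0, -0.0]
ft_force: [1.0, -0.6, -1.7]
grip_width: 0.355
grasp_force: 44.9
```

Emit:
arm_command([
  {"dp":[-11.5,-27.8,0],"spin":0},
  {"dp":[-11.5,-27.8,0],"spin":0},
  {"dp":[-11.5,-27.8,0],"spin":0},
  {"dp":[-11.5,-27.8,0],"spin":0},
  {"dp":[-14,-34,0],"spin":0},
])

```text
clock: 13.85
position: [0.4577, 0.0425, 0.3554]
ee_rot: [0.996, -0.092, 0.0, -0.0]
ft_force: [1.0, -0.7, -2.8]
grip_width: 0.354
grasp_force: 44.9
```

Emit:
arm_command([
  {"dp":[0,0,0],"spin":-0.1},
  {"dp":[0,0,0],"spin":-0.14},
  {"dp":[0,0,0],"spin":-0.14},
  {"dp":[0,0,0],"spin":-0.14},
  {"dp":[0,0,0],"spin":-0.14},
])

```text
clock: 14.35
position: [0.4581, 0.0419, 0.3552]
ee_rot: [0.971, 0.239, -0.0, -0.0]
ft_force: [-0.2, 0.2, -2.0]
grip_width: 0.355
grasp_force: 44.9
```

Emit:
arm_command([
  {"dp":[0,0,20],"spin":0},
  {"dp":[0,0,30],"spin":0},
  {"dp":[0,0,15],"spin":0},
  {"dp":[0,0,0],"spin":0},
  {"dp":[0,0,0],"spin":0},
])

```text
clock: 14.85
position: [0.4584, 0.042, 0.2907]
ee_rot: [0.972, 0.236, -0.0, 0.0]
ft_force: [-0.1, -0.3, -1.5]
grip_width: 0.354
grasp_force: 44.9
```

```bash
python3 - <<'E'
from tip import *
o,R=st()
x=R[:,0];g=o["position"]+.155*R[:,2];r=g+.139*x+.024*R[:,2];print("pred ring",r)
ims=[viewer.camera(n) for n in("top","scene")]
out=np.zeros((400,800,3),np.uint8)
for i,(n,im) in enumerate(zip(("top","scene"),ims)):
    cv2.imwrite(f"pics/{n}4raw.png",im)
    u=proj(cam(n),[.5796,.110,.085])[0];x0,y0=int(u[0])-40,int(u[1])-40;print(n,x0,y0,u,proj(cam(n),r))
    out[:,400*i:400*i+400]=cv2.resize(im[y0:y0+80,x0:x0+80],(400,400),interpolation=cv2.INTER_CUBIC)
cv2.imwrite("pics/v4.png",out)
E
```

```text
t 14.85 pos [0.4584 0.042  0.2907] yang -1.094 zax [-0. -0. -1.] q [-0.98  0.07  0.83  2.05 -0.06  1.04 -1.22] F [-0.1 -0.3 -1.5] w 0.354 g 44.86745589558268
pred ring [0.58183004 0.10584809 0.11168251]
top 172 172 [212.32998777 212.76437211] [[212.73773105 210.76385049]]
scene 163 144 [203.14286496 184.35947833] [[204.08365302 176.76416198]]
```

View pics/v4.png

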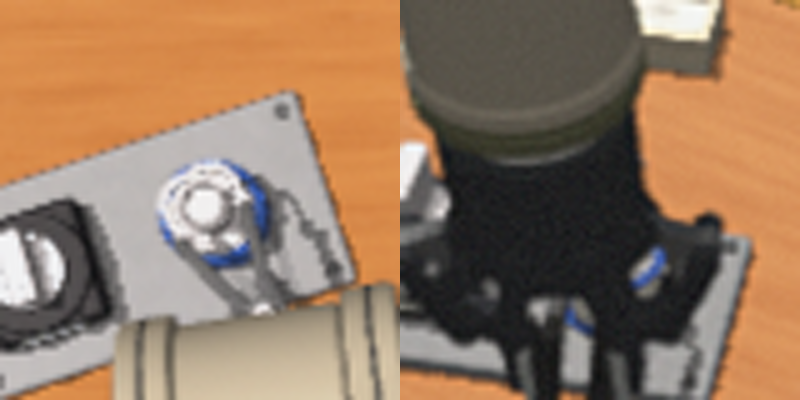

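The top view shows the ring over the spindle, with the spindle tip circle at about (213.1,213.0). The gripper hides it in the scene view. I'll zoom in with a predicted overlay.

```bash
cat >ov.py <<'E'
from tip import *
def ov(raw,out,r,sp,x0,y0,n=32,k=12):
    c=cam("top");a=cv2.resize(raw[y0:y0+n,x0:x0+n],None,fx=k,fy=k,interpolation=cv2.INTER_CUBIC)
    a=cv2.convertScaleAbs(a,alpha=1.0);g=(255*(np.clip((a.astype(float)-60)/195,0,1))**1.8).astype(np.uint8)
    b=g.copy();t=np.linspace(0,2*np.pi,60)
    def circ(ctr,rad,col):
        p=proj(c,np.c_[ctr[0]+rad*np.cos(t),ctr[1]+rad*np.sin(t),0*t+ctr[2]]);p=(p-[x0,y0]+.5)*k-.5
        cv2.polylines(b,[np.round(p).astype(int)],True,col,1)
    circ(np.r_[sp,.085],.009,(0,255,0));circ(np.r_[sp,.0815],.0125,(0,255,0));circ(np.r_[sp,.052],.021,(255,255,0))
    circ(np.r_[r[:2],r[2]+.0015],.015,(0,0,255))
    circ(np.r_[r[:2],r[2]+.0015],.0185,(0,0,255))
    cv2.imwrite(out,np.hstack([g,b]))
E
python3 - <<'E'
from ov import *
print(back(cam("top"),[213.1,213.0],.085))
ov(cv2.imread("pics/top4raw.png"),"pics/v5.png",[.58183,.10585,.1117],[.579,.1077],196,196)
E
```

```text
[[0.57894535 0.1080489  0.085     ]]
```

View pics/v5.png

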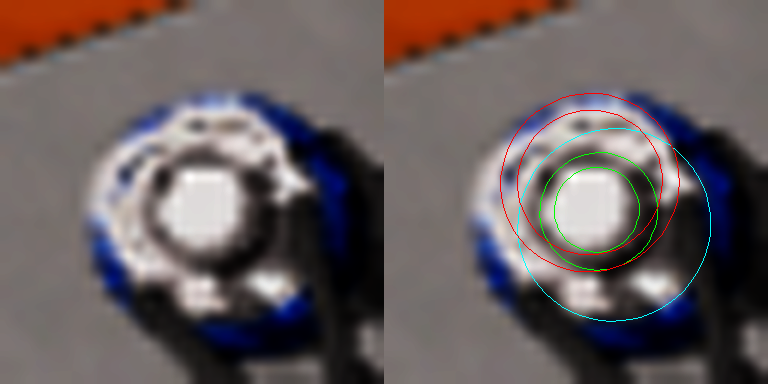

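The spindle's true tip, at crop (203,208), lies about 2 mm to +y of my first estimate. That gives (0.5795, 0.110), which agrees with the knob grip. To place the ring itself, I'll fit an annulus to the change against the earlier top picture without pliers.

```bash
cat >fit.py <<'E'
from h import *
from scipy.optimize import least_squares
def fit(raw,bg,z,psi,x0y0,verbose=1):
    c=cam("top");f=c[2];I=raw.astype(float);B=bg.astype(float)
    S=5;R=13;uc,vc=proj(c,np.r_[x0y0,z])[0]
    us=np.arange(int(uc)-R,int(uc)+R+1);vs=np.arange(int(vc)-R,int(vc)+R+1)
    sub=(np.arange(S)+.5)/S-.5
    U=(us[:,None]+sub).ravel();V=(vs[:,None]+sub).ravel();UU,VV=np.meshgrid(U,V)
    P=back(c,np.c_[UU.ravel(),VV.ravel()],z)[:,:2]
    b=B[np.ix_(vs,us)];o=I[np.ix_(vs,us)]
    PX=back(c,np.array([[u,v] for v in vs for u in us],float),z)[:,:2].reshape(len(vs),len(us),2)
    def model(p):
        d=P-p[:2];r=np.hypot(*d.T);a=np.abs((np.arctan2(d[:,1],d[:,0])-psi-np.pi+np.pi)%(2*np.pi)-np.pi)
        m=1/(1+np.exp(-(r-p[2])/.0004))/(1+np.exp((r-p[3])/.0004))
        return m.reshape(len(vs),S,len(us),S).mean((1,3))
    def res(p):
        al=model(p)[...,None];d=PX-p0[:2];r=np.hypot(d[...,0],d[...,1]);a=np.abs((np.arctan2(d[...,1],d[...,0])-psi+np.pi)%(2*np.pi)-np.pi)
        w=((a<2.1)&(r<.027)).astype(float)[...,None]
        return ((b*(1-al)+p[4]*100*al-o)*w).ravel()/30
    best=None
    for dx in(-.006,-.003,0,.003):
      for dy in(-.004,0,.004):
        p0=np.r_[np.array(x0y0),.015,.02,2.2]
        s=least_squares(res,p0+np.r_[dx,dy,0,0,0],x_scale=[.001,.001,.001,.001,.1],loss="soft_l1",diff_step=1e-3)
        if best is None or s.cost<best.cost:best=s
    print("ring fit",np.round(best.x,4),"cost",round(best.cost,2),"null",round(.5*np.sum(res(np.r_[p0[:2],.015,.0150,2])**2),2));return best.x
E
python3 - <<'E'
from fit import *
fit(cv2.imread("pics/top4raw.png"),cv2.imread("pics/top3raw.png"),.1132,.477,[.5795,.1065])
E
```

```text
ring fit [0.5785 0.1073 0.0152 0.0214 2.1884] cost 134.34 null 616.45
```

The fit is good: inner radius 15.2 mm, against 15 expected, and centre (0.5785, 0.1073) against spindle (0.5794, 0.1098). Correcting by +2 and -1.8 mm in tool x and y and lowering.

Emit:
arm_command([
  {"dp":[2,-1.8,0],"spin":0},
  {"dp":[0,0,8],"spin":0},
  {"dp":[0,0,8],"spin":0},
  {"dp":[0,0,0],"spin":0},
  {"dp":[0,0,0],"spin":0},
])

```text
clock: 15.45
position: [0.4592, 0.0446, 0.2739]
ee_rot: [0.972, 0.237, -0.0, 0.0]
ft_force: [0.3, 0.3, -2.2]
grip_width: 0.356
grasp_force: 44.9
```

```bash
python3 - <<'E'
from tip import *
from fit import *
st()
bg=cv2.imread("pics/top3raw.png");im=viewer.camera("top");cv2.imwrite("pics/top5raw.png",im)
for z in(.094,.098):fit(im,bg,z,.477,[.5795,.109])
# spindle tip by fitting bright disc in bg
s=bg[200:226,200:228].astype(float).mean(2)
c=cam("top")
def cost(p):
    vs,us=np.mgrid[206:221,205:221];sub=(np.arange(5)+.5)/5-.5
    U=(us[...,None,None]+sub[:,None]+0*sub);V=(vs[...,None,None]+sub+0*sub[:,None])
    P=back(c,np.c_[U.ravel(),V.ravel()],.085)[:,:2];r=np.hypot(*(P-p[:2]).T).reshape(15,16,25)
    m=(1/(1+np.exp((r-.009)/.0003))).mean(2);o=bg[206:221,205:221].astype(float).mean(2)
    w=np.hypot(*np.moveaxis(back(c,np.c_[us.ravel(),vs.ravel()],.085)[:,:2].reshape(15,16,2)-[.5793,.1095],2,0))<.013
    return (((p[2]*m+p[3]*(1-m))*100-o)*w).ravel()/30
b=least_squares(cost,[.5793,.1095,2.2,1],x_scale=[.001,.001,.1,.1],diff_step=1e-3,loss="soft_l1");print("tip",b.x,b.cost)
E
```

```text
t 15.45 pos [0.4592 0.0446 0.2739] yang -1.093 zax [-0.001 -0.001 -1.   ] q [-0.98  0.1   0.83  2.07 -0.09  1.01 -1.2 ] F [ 0.3  0.3 -2.2] w 0.356 g 44.91140573169105
ring fit [0.5791 0.11   0.0156 0.0216 2.1454] cost 119.31 null 479.88
ring fit [0.5787 0.1095 0.0156 0.0216 2.1447] cost 116.82 null 475.84
tip [0.58036142 0.11063681 2.38062716 1.70408942] 18.47911392475609
```

The ring and tip agree within about 1.3 mm. I'll lower gently, checking the force between calls.

Emit:
arm_command([
  {"dp":[0.8,0,3],"spin":0},
  {"dp":[0,0,3],"spin":0},
  {"dp":[0,0,3],"spin":0},
  {"dp":[0,0,3],"spin":0},
  {"dp":[0,0,0],"spin":0},
])

```text
clock: 16.0
position: [0.4598, 0.0451, 0.2617]
ee_rot: [0.972, 0.237, -0.0, 0.0]
ft_force: [1.1, 0.1, -3.1]
grip_width: 0.356
grasp_force: 44.9
```

```bash
python3 -c "
from tip import *
o,R=st();print(np.round(o['torque'],2))"
```

```text
t 16.0 pos [0.4598 0.0451 0.2617] yang -1.093 zax [-0.001 -0.    -1.   ] q [-0.97  0.13  0.82  2.08 -0.12  0.98 -1.17] F [ 1.1  0.1 -3.1] w 0.356 g 44.93765846185852
[-0.08  0.12 -0.03]
```

Emit:
arm_command([
  {"dp":[0,0,3],"spin":0},
  {"dp":[0,0,3],"spin":0},
  {"dp":[0,0,2],"spin":0},
  {"dp":[0,0,0],"spin":0},
])

```text
clock: 16.4
position: [0.4598, 0.0451, 0.2539]
ee_rot: [0.972, 0.237, -0.0, 0.0]
ft_force: [-0.3, -0.0, -3.0]
grip_width: 0.358
grasp_force: 44.9
```

```bash
python3 - <<'E'
from tip import *
from fit import *
o,R=st();print(np.round(o['torque'],2))
im=viewer.camera("top");cv2.imwrite("pics/top6raw.png",im);fit(im,cv2.imread("pics/top3raw.png"),.076,.477,[.5795,.110])
E
```

```text
t 16.4 pos [0.4598 0.0451 0.2539] yang -1.093 zax [-0. -0. -1.] q [-0.96  0.15  0.82  2.08 -0.13  0.96 -1.16] F [-0.3 -0.  -3. ] w 0.358 g 44.91716854769038
[-0.05  0.1  -0.  ]
ring fit [0.5788 0.1096 0.014  0.0216 2.0454] cost 200.93 null 442.35
```

Emit:
arm_command([
  {"dp":[0,0,3],"spin":0},
  {"dp":[0,0,3],"spin":0},
  {"dp":[0,0,3],"spin":0},
  {"dp":[0,0,0],"spin":0},
])

```text
clock: 16.85
position: [0.4598, 0.0451, 0.2447]
ee_rot: [0.972, 0.237, -0.0, 0.0]
ft_force: [0.4, -0.1, -2.4]
grip_width: 0.357
grasp_force: 44.9
```

Emit:
arm_command([
  {"dp":[0,0,3],"spin":0},
  {"dp":[0,0,3],"spin":0},
  {"dp":[0,0,0],"spin":0},
])

```text
clock: 17.15
position: [0.4598, 0.0451, 0.2388]
ee_rot: [0.972, 0.237, -0.0, 0.0]
ft_force: [0.4, -0.3, -2.4]
grip_width: 0.352
grasp_force: 44.9
```

```bash
python3 -c "
from tip import *
o,R=st();print(np.round(o['torque'],2))"
```

```text
t 17.15 pos [0.4598 0.0451 0.2388] yang -1.093 zax [-0.001 -0.    -1.   ] q [-0.95  0.18  0.81  2.1  -0.16  0.93 -1.13] F [ 0.4 -0.3 -2.4] w 0.352 g 44.939869871595874
[-0.06  0.12  0.01]
```

Emit:
arm_command([
  {"dp":[0,0,1.5],"spin":0},
  {"dp":[0,0,1.5],"spin":0},
  {"dp":[0,0,0],"spin":0},
])

```text
clock: 17.45
position: [0.46, 0.0451, 0.2361]
ee_rot: [0.972, 0.237, -0.0, -0.0]
ft_force: [0.5, -0.0, -1.7]
grip_width: 0.358
grasp_force: 44.9
```

Emit:
arm_command([
  {"dp":[0,0,1],"spin":0},
  {"dp":[0,0,1],"spin":0},
  {"dp":[0,0,0],"spin":0},
])

```text
clock: 17.75
position: [0.46, 0.0451, 0.2342]
ee_rot: [0.972, 0.237, 0.0, -0.0]
ft_force: [-1.0, -0.8, -0.4]
grip_width: 0.357
grasp_force: 44.9
```

```bash
python3 -c "
from tip import *
o,R=st();print(np.round(o['torque'],2))"
```

```text
t 17.75 pos [0.46   0.0451 0.2342] yang -1.093 zax [ 0.  0. -1.] q [-0.94  0.19  0.81  2.1  -0.18  0.92 -1.12] F [-1.  -0.8 -0.4] w 0.357 g 44.896736273076385
[ 0.03  0.1  -0.  ]
```

Emit:
arm_command([
  {"dp":[0,0,0.7],"spin":0},
  {"dp":[0,0,0],"spin":0},
  {"dp":[0,0,0],"spin":0},
])

```text
clock: 18.05
position: [0.46, 0.0451, 0.2335]
ee_rot: [0.972, 0.237, 0.0, -0.0]
ft_force: [-1.4, -0.6, 0.3]
grip_width: 0.355
grasp_force: 44.9
```

```bash
python3 - <<'E'
from tip import *
o,R=st();print(np.round(o['torque'],2))
im=viewer.camera("top");s=viewer.camera("scene")
o,R=st();r=np.array(o["position"])+.139*R[:,0];r[2]-=.179;print("pred",r)
a=cv2.resize(im[180:240,180:240],(390,390),interpolation=cv2.INTER_CUBIC);b=cv2.resize(s[144:224,163:243],(390,390),interpolation=cv2.INTER_CUBIC)
cv2.imwrite("pics/fin.png",np.hstack([a,b]))
E
```

```text
t 18.05 pos [0.46   0.0451 0.2335] yang -1.093 zax [ 0.  0. -1.] q [-0.94  0.19  0.81  2.1  -0.18  0.92 -1.12] F [-1.4 -0.6  0.3] w 0.355 g 44.88688265439123
[-0.05  0.17  0.  ]
t 18.15 pos [0.46   0.0451 0.2335] yang -1.093 zax [-0.  0. -1.] q [-0.94  0.19  0.81  2.1  -0.18  0.92 -1.12] F [-1.5 -0.8  0.4] w 0.355 g 44.884288469329476
pred [0.58340996 0.10904993 0.05451554]
```

View pics/fin.png

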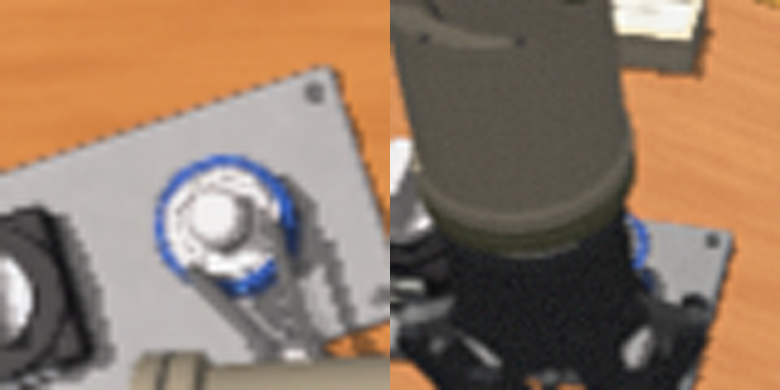

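The picture shows the ring around the spindle on the washer, levers symmetric, and the knob still at zero. The ring estimate is z 54.5 mm, the contact is light (about 2.5 N), and the grip is 45 N. Handing in.

```bash
python3 -c "
from workcell import manip
print(manip.hand_in())"
```

```text
the job is handed in; nothing more can be done
None
```

I handed the job in at about 18 s; no verdict came back. The knob is at its zero stop, and the squeezed pliers hold the open ring at the groove, just touching the washer (about 2.5 N).

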